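# Draw the die clamp home over the press guard with the hook rod

## Task

Take the hook rod from its blue rest, reach over the yellow guard plate of the hand press and, with the rod's bent end behind the red paddle, draw the die clamp lever towards the guard until it is fully home against its stop; hold it there for half a second with a steady pull of 10 N, within 3 N, and never pull on it with more than 18 N. Then set the hook rod back on its rest as it was and let go. Work the lever with the rod only, do not knock the guard, and leave the die set and the other shop parts where they are.

Things in the scene. Friction and masses are not known exactly. Their poses are not given: they have to be found in the camera images.
- hook: loose hook rod, about 0.32 kg. Orange handle block 120 (x) x 22 (y) x 40 (z) mm, origin at the centre of its underside, x along the handle towards the rod, z up. A round steel rod, 8 mm thick, leaves the handle's front end at 20 mm above the underside, runs along +x to x = 190 mm, then bends straight down to 45 mm below the underside. Balance point near x = 20 mm
- hook_tip (a point): lowest point of the hook rod's bent-down end, at (190, 0, -45) mm in the hook's frame
- rest: fixed blue rest of the hook rod; origin on the cart top under its centre. The handle lies on its flat top (150 along x, 60 along y) at z = 100 mm, between two 7 mm high end lips 132 mm apart along x (6 mm play each side); the sides along y are open. The rod points along the rest's +x, and its bent end hangs free beyond the rest
- press: fixed green cast-iron hand press; origin on the cart top below the middle of the guard plate, x pointing away from the guard towards the clamp lever, z up. Its bolster is 30 mm high, x 5 to 175 mm, y -70 to 300 mm; column and head with the ram stand at y above 80 mm, x 50 to 150 mm (and a crank to 205 mm), up to 460 mm high
- guard: yellow guard plate fixed to the press, same origin and axes as the press: 6 mm thick (x -3 to 3 mm), y -85 to 85 mm, top at z = 130 mm
- clamp: die clamp slide lever behind the guard, axes as the press, origin on the cart top below its paddle's middle. Slides along the press's -x (to the guard) from x of 59 to 101 mm, with about 3 N friction; stays where left. Its stop is set anew each time, unmeasured: 27 to 45 mm from the start, origin then at press x 32 to 56 mm. It stands fast there: only a pull rising well above 3 N tells it is home
- lever_top (a point): middle of the upper edge of the lever's red paddle, above the clamp's origin, 125 mm above the cart top (5 mm below the guard's top). The upright paddle is 8 mm thick along the press's x, 36 mm wide along its y, 34 mm high. Under load the held rod, grip and arm together give by some tenths of a mm per N
- die_set: bystander: yellow steel die set, 110 x 100 x 90 mm, 2.2 kg, on the bolster under the ram; origin under its centre
- retainer: bystander: silver punch retainer, 70 x 70 mm plate with a round boss, 40 mm high; origin under its centre
- stripper: bystander: orange polyurethane stripper disc, 64 mm across, 20 mm high, with a hole; origin under its centre
- oil_bottle: bystander: yellow oil bottle, 48 mm across, 120 mm high; origin under its centre
- punch: bystander: steel punch standing on its 30 mm head, 70 mm high; origin under its centre
- die_button: bystander: dark steel die button, 40 mm across, 25 mm high; origin under its centre
Mind the look-alikes: they are no part of the job. Leave any orange or white look-alike of the rest alone.

How it is judged:
By the outcome, as a careful person would: the job done as asked, in the order asked, and still so for the second after the job is handed in, with the robot touching nothing.
It also fails if it takes over 70 s, if anything falls off the work surface, if the arm or the gripper's body presses on something with over 40 N, if the wrist force passes 120 N, or if a joint passes its speed limit or range.

## Robot

A 7-joint arm with a two-finger parallel gripper is mounted at the origin on the work surface. World frame = base frame: x ahead of the robot, y to its left, z up, the work surface at z = 0. Lengths are in mm, angles in rad, forces in N, time in s.
With the tool pointing down it reaches from about 350 to 775 mm from the base axis. Payload 3.1 kg.
Tool frame: the origin (TCP) lies at the centre of the arm's flange, where the gripper is bolted on; the fingertips stand 173 mm ahead of it and the grasp point (between the pads) lies 155 mm ahead of it; y points along the fingers, z is the direction in which the jaws open and shut, and the axes are right-handed (so a half turn about y gives the same grasp; the last joint's range is limited). The gripper opens to 85 mm and grips with 20 to 120 N. Pads are 22 mm wide; open, the fingers measure 114 mm over their backs; the gripper's body (76 mm by 85 mm) begins 54 mm behind the grasp point. The pads swing forward as they close: fully open they stand 13 mm farther back than shut.
Start: joints at [-1.196, 0.311, 0.014, 1.512, -0.004, 1.319, -0.027], TCP at [222.631, 502.94, 404.704] pointing down, gripper open.
Joint ranges: [-2.7, 2.7], [-0.3, 1.91], [-1.27, 1.3], [0.12, 2.57], [-1.44, 4.58], [0.2, 2.03], [-3.05, 3.05]. Speed limits (rad/s): [2.79, 2.79, 3.14, 3.14, 3.14, 3.14, 3.14].

## Interface

Orientations are given as a unit quaternion [x, y, z, w].
In Python, from bench import env gives the robot as it stands.
- The arm moves only by the tool drive_tool, never from a script. Its argument "increments" is a list of rows, each a list of 3 entries, a list of its own where there are three numbers: the shift along the world's x, y, z in mm, then the turn about the world's z in rad, then the closure, from 0 (fully open) to 1 (shut). A call has exactly 10 rows; each row shifts and turns the commanded pose from where the row before left it; what a row does not reach is not made up. A row lasts 1/10 s, in which the tool goes at most 50 mm and 8.59 degrees, less where a joint would pass 70% of its speed; a pose out of reach is approached as far as the arm can. A call is refused whole if a number of a shift passes 50 or a number of a turn 0.15, either way. A call with a gripper value outside its range is refused whole. The fingers move at their own pace and stop on an object; "grip_force" is the grip in N (left out, the last holds). Time passes only in rows, so rows that do not move let the fingers close, or fill a call up. It gives the time, the measured TCP pose, the force and the opening at its end, in the units of the state.
- env.observe(): the state, without advancing time (a new reading comes with each control period).
- env.camera(name): name is "side" or "top" or "wrist"; returns (picture, depth): 384x512x3 uint8, red, green, blue; 384x512 float32, mm along the optical axis (not along the pixel's ray), 0 where there is no reading.
- env.calibration(name): a dict with "K" (3x3 intrinsics, pixels), "rvec" (rotation vector, rad) and "tvec" (3), from world to camera coordinates, as OpenCV has them. Camera axes: x right, y down, z forward; pixel columns grow to the right and rows downward; lengths in mm; the calibration is good to about 2 mm. A picture is of the moment at which its call begins: read the wrist's pose just before it. calibration takes no time and is no camera call; for the wrist camera it gives the pose at the moment of the call.
- env.close_job(): hands the job in, once; it reports no verdict.
Trained networks look in the newest picture that a camera, given by its name, has taken for a name from the list of things; names that differ only in an ending like _2 or _b are one class to them, and where a whole thing is asked for, a point or a joint stands for the part that bears it (a point fixed in the world has none). Each returns a list of dicts, best first, with "confidence" (0 to 1); they miss things now and then, are a little off and sometimes report something else, mostly with a low value. They report only what shows in the picture. A call takes as long as a camera call. They do not tell look-alikes from the thing itself.
- env.boxes_of(camera, name): "centre" ([x, y, z] in mm, in world coordinates, good to about 4 mm: the middle of the surface that is visible of it).
- env.trace(camera, name): "region" (384x512 bool, what is visible of it).
- env.landmark_of(camera, name): "centre" ([x, y, z] in mm, in world coordinates, good to about 4 mm: a listed point, or the origin of a listed thing).
The state is a dict: "time_s": time; "q": joint angles; "joint_velocities": joint speeds; "effort": joint torques, N m; "tcp_pos": TCP position; "tcp_rot": TCP orientation; "ft_force": force on the tool from outside, world axes, zero at the start; "ft_torque": the same for the moment, N m; "grip_width": finger opening in mm.
Only numpy, scipy, OpenCV 4.12 (cv2) and the standard library are available. Lean on these libraries where they do the work, as an engineer would, in place of code of your own. Each camera call takes 0.05 s, during which the arm holds its last target. There are 200 camera calls.

## Working session

There is one attempt and no reset: what is moved stays moved. The work goes in short steps, Python scripts to look and compute and a tool call to move; the robot and the scene stay as the last step left them, time stands still between calls to the robot, and variables do not carry over. Pictures are saved under pics/ and viewed, about 8 in all and at most 12, crops included, and the job is handed in when it is done.

Besides the shell and the picture viewer there is one more tool, called after ">>>" by a JSON object that holds its "method" and its "body". drive_tool: Moves the arm, as the interface text tells. Its arguments: {"type":"object","properties":{"increments":{"type":"array"},"grip_force":{"type":"number"}},"required":["increments"]}

```bash
ls; mkdir -p pics; python3 - <<'E'
from bench import env
import cv2
o=env.observe(); print({k:(v if not hasattr(v,'round') else v) for k,v in o.items()})
for c in("top","side"):
    p,d=env.camera(c); cv2.imwrite(f"pics/{c}1.png",p[:,:,::-1])
    print(c,env.calibration(c))
    for n in("hook","rest","press","guard","clamp","die_set"):
        print(n,[(round(r["confidence"],2),[round(float(x)) for x in r["centre"]]) for r in env.landmark_of(c,n)[:4]])
    for n in("hook_tip","lever_top"):
        print(n,[(round(r["confidence"],2),[round(float(x)) for x in r["centre"]]) for r in env.landmark_of(c,n)[:4]])
E
```

```text
pics
{'time_s': 0.0, 'q': array([-1.19573356,  0.31174184,  0.01398685,  1.51308601, -0.00439616,
        1.31918048, -0.02718034]), 'joint_velocities': array([-0.00025574,  0.00086904, -0.00058253,  0.00153327,  0.00109871,
        0.00037755,  0.00113463]), 'effort': array([ 1.92950910e-05, -3.79918277e+01,  1.45917060e-01, -2.30592048e+01,
        1.20930580e-02,  1.37325880e-02,  2.21445373e-05]), 'tcp_pos': array([222.48270389, 502.63847104, 403.59999917]), 'tcp_rot': array([ 0.6926485 , -0.14638818,  0.14610857, -0.69098541]), 'ft_force': array([-0.29782059,  0.3707801 ,  0.54798116]), 'ft_torque': array([-0.02993454,  0.02814778,  0.01327457]), 'grip_width': 85.20407771879204}
top {'K': array([[481.96585348,   0.        , 250.53522021],
       [  0.        , 481.96585348, 190.39783919],
       [  0.        ,   0.        ,   1.        ]]), 'rvec': array([ 2.04966839, -2.18243112,  0.22411005]), 'tvec': array([ -27.60917295,  511.83421796, 1183.16673272])}
hook [(0.65, [441, -272, 101]), (0.42, [696, 0, 126])]
rest [(0.89, [271, -422, 2]), (0.86, [440, -266, -2]), (0.68, [571, -464, -2])]
press [(0.89, [603, 22, -5])]
guard [(0.72, [597, 15, 4])]
clamp [(0.64, [696, 8, -3])]
die_set [(0.85, [726, 126, 28])]
hook_tip []
lever_top [(0.71, [694, 2, 127]), (0.45, [441, -266, -2])]
side {'K': array([[365.94728236,   0.        , 256.51409107],
       [  0.        , 365.94728236, 193.44138781],
       [  0.        ,   0.        ,   1.        ]]), 'rvec': array([ 2.06030166, -0.42804273,  0.28132187]), 'tvec': array([-464.29930353,  143.91317977,  888.71455626])}
hook [(0.91, [444, -265, 98]), (0.37, [697, 0, -3])]
rest [(0.85, [272, -425, 0]), (0.8, [571, -464, -3]), (0.68, [436, -264, 2])]
press [(0.68, [595, 22, -1])]
guard [(0.76, [600, 17, -3])]
clamp [(0.65, [694, 0, 0])]
die_set [(0.67, [724, 128, 28]), (0.36, [682, -155, -2])]
hook_tip [(0.61, [634, -266, 54])]
lever_top [(0.75, [696, 4, 129])]
```

View pics/top1.png

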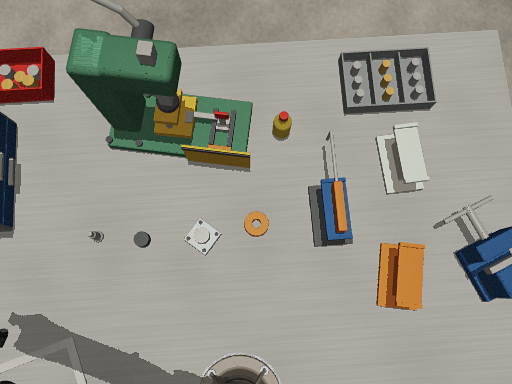

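View pics/side1.png

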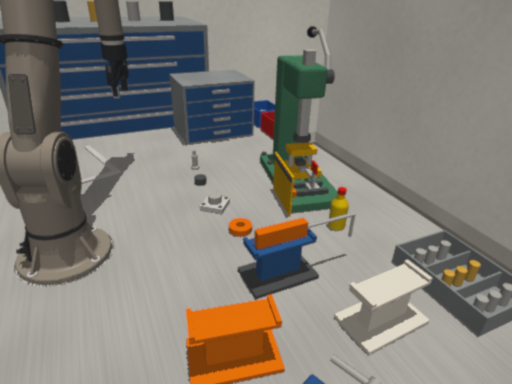

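The top view shows the blue rest with the hook at about (336,210), the guard's top edge from (183,150) to (250,163) and the red paddle near (222,116). Next I measure these precisely.

```bash
cat > h.py <<'E'
from bench import env
import cv2,numpy as np
def cloud(c):
    p,d=env.camera(c); k=env.calibration(c); K=k["K"];R=cv2.Rodrigues(k["rvec"])[0];t=k["tvec"].reshape(3)
    v,u=np.mgrid[:384,:512]
    X=np.stack([(u-K[0,2])*d/K[0,0],(v-K[1,2])*d/K[1,1],d],-1)
    W=(X-t)@R; W[d<=0]=np.nan
    return p,W
def rect(P):
    r=cv2.minAreaRect(P[:,:2].astype(np.float32)); return np.round(cv2.boxPoints(r),1).tolist(),np.round(r[1],1)
def line(P):
    c=P.mean(0);c=np.median(P,0);v=cv2.fitLine(P[:,:2].astype(np.float32),cv2.DIST_HUBER,0,.01,.01).ravel()
    return np.round(v,4),'ang',round(float(np.arctan(v[1]/v[0])),4)
E
cat > m.py <<'E'
from h import *
for c in("top","side"):
    p,W=cloud(c); hsv=cv2.cvtColor(p,cv2.COLOR_RGB2HSV); H,S,V=[hsv[...,i].astype(int) for i in range(3)]
    x,y,z=W[...,0],W[...,1],W[...,2]
    def show(n,m):
        P=W[m]; print(c,n,len(P)); 
        if len(P)>5: print('  med',np.round(np.median(P,0),1),'min',np.round(P.min(0),1),'max',np.round(P.max(0),1),'rect',rect(P),line(P))
    near=(abs(x-441)<110)&(abs(y+266)<60)
    show('handle top',near&(H<18)&(S>150)&(z>130))
    show('rest',near&(H>100)&(H<125)&(S>120)&(z>85)&(z<115))
    show('rod',(x>510)&(x<650)&(y<-225)&(y>-310)&(z>105)&(z<135)&(S<90))
    show('rod end',(x>615)&(x<650)&(y<-225)&(y>-310)&(z>45)&(z<135)&(S<90))
    g=(x>570)&(x<650)&(y>-90)&(y<130)
    show('guard top',g&(H>18)&(H<32)&(S>120)&(z>122)&(z<140))
    show('guard face',g&(H>18)&(H<32)&(S>120)&(z>40)&(z<120))
    show('paddle',(x>650)&(x<740)&(abs(y)<50)&((H<8)|(H>172))&(S>140)&(z>70)&(z<140))
    show('paddle top',(x>650)&(x<740)&(abs(y)<50)&((H<8)|(H>172))&(S>140)&(z>118)&(z<135))
E
python3 m.py
```

```text
top handle top 483
  med [ 442.  -266.2  140.4] min [ 382.1 -278.3  130. ] max [ 501.3 -255.5  147.1] rect ([[382.1000061035156, -255.6999969482422], [382.1000061035156, -278.5], [501.29998779296875, -278.20001220703125], [501.20001220703125, -255.5]], array([119.2,  22.8])) (array([ 1.000000e+00,  9.900000e-03,  4.411772e+02, -2.663104e+02],
      dtype=float32), 'ang', 0.0099)
top rest 844
  med [ 433.9 -250.7  101.4] min [ 366.1 -295.    92.8] max [ 515.7 -232.9  113.6] rect ([[365.79998779296875, -234.8000030517578], [366.70001220703125, -295.1000061035156], [516.2999877929688, -292.79998779296875], [515.4000244140625, -232.60000610351562]], array([149.6,  60.3])) (array([ 9.978000e-01,  6.570000e-02,  4.399110e+02, -2.506718e+02],
      dtype=float32), 'ang', 0.0658)
top rod 169
  med [ 569.5 -265.9  123.9] min [ 510.1 -290.   105.3] max [ 634.7 -233.3  130.5] rect ([[501.6000061035156, -286.29998779296875], [621.2999877929688, -316.5], [634.7000122070312, -263.3999938964844], [514.9000244140625, -233.3000030517578]], array([ 54.7, 123.5])) (array([ 1.000000e+00,  8.900000e-03, 
[... 4091 characters left out ...]
1  91.8] max [699.2  16.6 125. ] rect ([[686.7999877929688, -16.600000381469727], [693.2000122070312, -18.0], [700.4000244140625, 15.800000190734863], [693.9000244140625, 17.200000762939453]], array([34.5,  6.6])) (array([ 1.269000e-01,  9.919000e-01,  6.915752e+02, -4.346800e+00],
      dtype=float32), 'ang', 1.4435)
side paddle top 20
  med [692.5  -3.2 122.3] min [689.1 -17.1 118.3] max [699.2  16.6 125. ] rect ([[686.5999755859375, -16.299999237060547], [693.0, -17.700000762939453], [700.4000244140625, 15.699999809265137], [694.0999755859375, 17.100000381469727]], array([34.3,  6.5])) (array([ 1.512000e-01,  9.885000e-01,  6.921177e+02, -2.942400e+00],
      dtype=float32), 'ang', 1.419)
```

```bash
python3 - <<'E'
from h import *
from scipy.spatial.transform import Rotation as R
o=env.observe(); M=R.from_quat(o["tcp_rot"]).as_matrix(); print(np.round(M,3)); print('jaw angle',np.arctan2(M[1,2],M[0,2]))
a=-.186; ex=np.array([np.cos(a),np.sin(a)]); ey=np.array([-ex[1],ex[0]])
for c in("top","side"):
    p,W=cloud(c); d=W[...,:2]-[600,20]; px=d@ex;py=d@ey; z=W[...,2]
    print(c)
    for x0 in range(40,160,8):
        print(x0,[ (int(np.nanmax(z[m])) if (m:=(px>=x0)&(px<x0+8)&(py>=y0)&(py<y0+8)).any() else None) for y0 in range(-48,56,8)])
E
```

```text
[[ 0.914  0.     0.405]
 [-0.405  0.     0.914]
 [ 0.    -1.     0.   ]]
jaw angle 1.1540448085175097
top
40 [33, 34, 51, 50, 34, 37, 33, 32, 48, 49, 34, 30, 34]
48 [34, 34, 50, 52, 33, 33, 34, 32, 49, 50, 33, 33, 34]
56 [36, 32, 50, 48, 35, 32, 33, 33, 49, 49, 36, 34, 34]
64 [33, 33, 50, 49, 36, 34, 33, 37, 51, 51, 31, 35, 34]
72 [34, 32, 48, 52, 49, 39, 34, 49, 50, 52, 35, 35, 34]
80 [33, 37, 49, 52, 53, 52, 53, 51, 52, 48, 35, 37, 35]
88 [35, 32, 47, 114, 130, 132, 128, 130, 124, 51, 32, 33, 32]
96 [33, 34, 48, 119, 128, 128, 128, 127, 127, 69, 76, 69, 69]
104 [35, 34, 50, 49, 52, 51, None, 49, 69, 73, 71, 71, 71]
112 [34, 40, 48, 47, 48, None, None, None, None, 67, 66, 71, 67]
120 [34, 36, 51, 52, 34, None, None, None, None, 47, None, None, None]
128 [36, 33, 50, 48, 35, None, None, None, 50, 47, 37, 35, 37]
136 [36, 35, 47, 50, 32, 34, 34, 31, 46, 47, 33, 34, 36]
144 [34, 35, 32, 33, 33, 33, 34, 37, 34, 33, 34, 34, 35]
152 [36, 35, 34, 35, 35, 34, 37, 34, 35, 34, 35, 35, 32]
side
40 [29, 45, 46, 45, None, None, None, None, 45, None, None, None, None]
48 [28, 44, 45, 45, None, No
[... 187 characters left out ...]
4, 44, None, None, None, 43, 43, 44, None, None, None]
80 [28, 29, 45, 46, 47, 45, 46, 47, 45, 44, None, None, None]
88 [28, 37, 46, 121, 124, 122, 123, 123, 108, 43, None, None, None]
96 [30, 29, 45, 122, 123, 123, 124, 123, 44, 62, 65, 64, 64]
104 [29, 30, 47, 46, 47, 47, 46, 58, None, 64, 62, 66, 65]
112 [29, 45, 44, 47, 46, 45, None, 63, 45, None, None, None, None]
120 [28, 36, 44, 45, None, None, None, 42, 45, 43, None, None, None]
128 [29, 29, 47, None, None, None, None, 29, 45, 44, None, None, None]
136 [29, 42, 45, 42, None, None, None, 29, 40, 44, None, None, None]
144 [29, 29, 30, 28, 29, None, None, 28, 28, 29, 28, None, 29]
152 [30, 28, 30, 30, 30, 29, 29, 29, 30, 29, 30, 29, 28]
```

>>> {"method": "drive_tool", "body": {"increments": [[[10,-15,0],0.04,0],[[18,-30,0],0.045,0],[[18,-30,0],0.045,0],[[18,-30,0],0.045,0],[[18,-30,0],0.045,0],[[18,-30,0],0.045,0],[[18,-30,0],0.045,0],[[18,-30,0],0.045,0],[[18,-30,0],0.045,0],[[18,-35,0],0.024,0]]}}

```text
time_s: 2.1
tcp_pos: [395.0, 212.2, 404.9]
tcp_rot: [-0.707, -0.004, 0.003, 0.707]
ft_force: [0.5, 0.1, -0.6]
grip_width: 85.2
```

>>> {"method": "drive_tool", "body": {"increments": [[[9,-45,0],0,0],[[8,-48,0],0,0],[[7,-48,0],0,0],[[7,-48,0],0,0],[[7,-48,0],0,0],[[7,-48,0],0,0],[[7,-48,0],0,0],[[5,-48,0],0,0],[[3,-46,0],0,0],[[1,-33,0],0,0]]}}

```text
time_s: 3.1
tcp_pos: [455.0, -250.4, 405.0]
tcp_rot: [0.708, 0.002, -0.001, -0.706]
ft_force: [0.6, 1.3, -0.5]
grip_width: 85.2
```

>>> {"method": "drive_tool", "body": {"increments": [[[0,-10,0],0,0],[[0,-10,0],0,0],[[0,0,-5],0,0],[[0,0,-10],0,0],[[0,0,-10],0,0],[[0,0,-5],0,0],[[0,0,0],0,0],[[0,0,0],0,0],[[0,0,0],0,0],[[0,0,0],0,0]]}}

```text
time_s: 4.1
tcp_pos: [455.8, -267.2, 375.1]
tcp_rot: [0.707, 0.003, -0.002, -0.707]
ft_force: [0.1, 0.9, -0.0]
grip_width: 85.3
```

```bash
python3 - <<'E'
from h import *
o=env.observe();print(o["tcp_pos"])
p,W=cloud("wrist"); cv2.imwrite("pics/w1.png",p[:,:,::-1])
hsv=cv2.cvtColor(p,cv2.COLOR_RGB2HSV); H,S,V=[hsv[...,i].astype(int) for i in range(3)]
x,y,z=W[...,0],W[...,1],W[...,2]
near=(abs(x-441)<110)&(abs(y+266)<60)
for n,m in(('handle',near&(H<18)&(S>150)&(z>130)),('rest',near&(H>100)&(H<125)&(S>120)&(z>85)&(z<125)),('rod',(x>510)&(x<650)&(y<-225)&(y>-310)&(z>112)&(z<135)&(S<90))):
    P=W[m];print(n,len(P))
    if len(P)>5: print(np.round(np.median(P,0),1),P.min(0).round(1),P.max(0).round(1),rect(P),line(P))
E
```

```text
[ 455.75511005 -267.18378795  375.14996335]
handle 5100
[ 432.6 -268.4  140.3] [ 380.6 -279.3  136.4] [ 500.1 -257.5  143.1] ([[380.6000061035156, -258.20001220703125], [380.79998779296875, -279.5], [500.29998779296875, -278.3999938964844], [500.1000061035156, -257.1000061035156]], array([119.5,  21.4])) (array([ 1.000000e+00,  7.600000e-03,  4.349260e+02, -2.685324e+02],
      dtype=float32), 'ang', 0.0076)
rest 8201
[ 422.9 -253.5  100.6] [ 365.4 -296.4   96.7] [ 514.9 -234.5  110. ] ([[364.8999938964844, -236.60000610351562], [366.1000061035156, -296.5], [515.7000122070312, -293.6000061035156], [514.5, -233.6999969482422]], array([149.7,  59.9])) (array([ 9.945000e-01,  1.044000e-01,  4.388608e+02, -2.538581e+02],
      dtype=float32), 'ang', 0.1046)
rod 741
[ 548.6 -267.7  123.7] [ 510.  -272.1  119.6] [ 592.1 -263.8  126.3] ([[510.0, -264.79998779296875], [510.1000061035156, -272.20001220703125], [592.2000122070312, -271.20001220703125], [592.0999755859375, -263.79998779296875]], array([82.1,  7.4])) (array([ 1.000000e+00,  8.500000e-03,  5.490766e+02, -2.676673e+02],
      dtype=float32), 'ang', 0.0085)
```

View pics/w1.png

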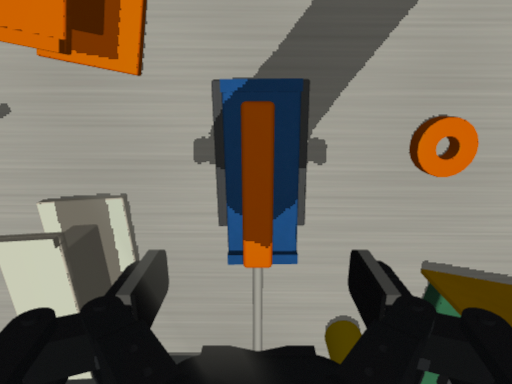

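The wrist view shows the handle at (257,180) on the blue rest, aligned with the jaws, with nothing in the way of the fingers. The handle centre comes out at (440.4, -268.3) with yaw 0.008. I'll descend and grip.

>>> {"method": "drive_tool", "body": {"increments": [[[0,-1,-6],0,0],[[0,0,-12],0,0],[[0,0,-16],0,0],[[0,0,-16],0,0],[[0,0,-16],0,0],[[0,0,-12],0,0],[[0,0,-10],0,0],[[0,0,-5],0,0],[[0,0,-1],0,0],[[0,0,0],0,0]], "grip_force": 60}}

```text
time_s: 5.15
tcp_pos: [455.8, -268.2, 281.0]
tcp_rot: [0.707, 0.003, -0.002, -0.707]
ft_force: [0.3, -0.1, 0.3]
grip_width: 85.3
```

>>> {"method": "drive_tool", "body": {"increments": [[[0,0,0],0,0.3],[[0,0,0],0,0.5],[[0,0,0],0,0.7],[[0,0,0],0,0.9],[[0,0,0],0,1],[[0,0,0],0,1],[[0,0,0],0,1],[[0,0,0],0,1],[[0,0,0],0,1],[[0,0,0],0,1]], "grip_force": 60}}

```text
time_s: 6.15
tcp_pos: [455.8, -268.1, 281.0]
tcp_rot: [0.707, 0.003, -0.002, -0.707]
ft_force: [-1.1, 1.2, 4.4]
grip_width: 21.7
```

>>> {"method": "drive_tool", "body": {"increments": [[[0,0,0],0,1],[[0,0,0],0,1],[[0,0,0],0,1],[[0,0,2],0,1],[[0,0,4],0,1],[[0,0,6],0,1],[[0,0,6],0,1],[[0,0,2],0,1],[[0,0,0],0,1],[[0,0,0],0,1]], "grip_force": 110}}

```text
time_s: 7.15
tcp_pos: [455.6, -268.0, 300.7]
tcp_rot: [-0.707, -0.003, 0.003, 0.707]
ft_force: [0.1, -0.5, -4.3]
grip_width: 20.2
```

>>> {"method": "drive_tool", "body": {"increments": [[[0,0,5],0,1],[[0,0,12],0,1],[[0,0,18],0,1],[[0,0,18],0,1],[[0,0,18],0,1],[[0,5,14],0,1],[[2,10,7],-0.01,1],[[5,15,3],-0.02,1],[[7,20,0],-0.02,1],[[7,20,0],-0.02,1]]}}

```text
time_s: 8.15
tcp_pos: [476.6, -197.3, 396.5]
tcp_rot: [-0.707, 0.022, -0.023, 0.707]
ft_force: [0.7, 0.7, -2.6]
grip_width: 20.6
```

>>> {"method": "drive_tool", "body": {"increments": [[[8,28,0],-0.02,1],[[8,30,0],-0.02,1],[[8,30,0],-0.02,1],[[8,30,0],-0.02,1],[[8,30,0],-0.02,1],[[8,30,0],-0.02,1],[[8,25,0],-0.004,1],[[6,15,0],0,1],[[4,8,0],0,1],[[2,2,0],0,1]]}}

```text
time_s: 9.15
tcp_pos: [544.8, 30.3, 395.8]
tcp_rot: [0.704, -0.066, 0.066, -0.704]
ft_force: [-0.3, 0.6, -3.0]
grip_width: 20.5
```

```bash
cat > tip.py <<'E'
from h import *
import sys
a=-.186; ex=np.array([np.cos(a),np.sin(a)]); ey=np.array([-ex[1],ex[0]])
o=env.observe();print(o["time_s"],o["tcp_pos"].round(1),o["tcp_rot"].round(4),o["ft_force"].round(1))
t=o["tcp_pos"][:2]-[600,20]; print('tcp px,py',t@ex,t@ey)
for c in("top","side"):
    p,W=cloud(c); cv2.imwrite(f"pics/{c}_{sys.argv[1]}.png",p[:,:,::-1])
    hsv=cv2.cvtColor(p,cv2.COLOR_RGB2HSV); H,S=hsv[...,0],hsv[...,1]
    d=W[...,:2]-[600,20]; px=d@ex;py=d@ey;z=W[...,2]
    tip=o["tcp_pos"][2]-226
    print(c)
    for n,m in(('rod',(px>10)&(px<140)&(abs(py)<12)&(S<90)&(z>max(140,tip-6))&(z<tip+80)),
      ('bend',(px>85)&(px<140)&(abs(py)<12)&(S<90)&(z>max(tip-6,76))&(z<tip+56)),
      ('paddle',(px>30)&(px<125)&(abs(py)<30)&((H<8)|(H>172))&(S>140)&(z>80)&(z<140)),
      ('handle',(px>-180)&(px<0)&(abs(py)<40)&(H<18)&(S>150)&(z>tip+40)&(z<tip+95))):
        if m.sum()>5:
            Q=np.stack([px[m],py[m],z[m]],-1); print(' ',n,len(Q),'lo',np.percentile(Q,3,0).round(1),'med',np.median(Q,0).round(1),'hi',np.percentile(Q,97,0).round(1))
            if n=='rod': print('   slope z/px',np.polyfit(Q[:,0],Q[:,2],1).round(3),'py/px',np.polyfit(Q[:,0],Q[:,1],1).round(3))
    for n in("hook_tip","lever_top"):
        for r in env.landmark_of(c,n)[:2]:
            e=np.array(r["centre"]);print(' ',n,round(r["confidence"],2),((e[:2]-[600,20])@ex).round(1),((e[:2]-[600,20])@ey).round(1),e[2].round(1))
E
python3 tip.py a
```

```text
9.15 [544.8  30.3 395.8] [ 0.7042 -0.0657  0.0656 -0.7039] [-0.3  0.6 -3. ]
tcp px,py -56.10956552513138 -0.0563959018080829
top
  rod 26 lo [114.   -4.3 173.9] med [117.3  -2.6 208.2] hi [122.3  -0.4 240.4]
   slope z/px [   2.667 -103.717] py/px [-0.038  2.04 ]
  bend 18 lo [114.9  -4.3 173.4] med [117.1  -2.4 196.2] hi [120.   -0.3 217.9]
  paddle 58 lo [ 92.2 -16.7  98.2] med [ 93.9  -6.6 120.4] hi [ 99.7   3.6 128.8]
  hook_tip 0.46 120.1 0.1 169.5
  lever_top 0.58 98.9 -2.0 126.4
side
  rod 167 lo [ 13.7 -10.7 175.7] med [ 95.3  -7.2 232.4] hi [123.2  -3.1 237.2]
   slope z/px [ -0.296 247.574] py/px [-4.000e-03 -6.718e+00]
  bend 52 lo [115.6 -10.7 172. ] med [119.1  -7.5 197.2] hi [123.4  -2.4 223.8]
  paddle 55 lo [ 92.6 -19.7  96.2] med [ 94.3  -9.4 112.7] hi [ 98.6  10.3 123.7]
  handle 524 lo [-128.   -17.2  217.5] med [-83.2 -14.1 237.4] hi [-13.   -1.  253.1]
  hook_tip 0.85 119.4 -2.4 168.7
  lever_top 0.69 -3.0 -3.5 -0.2
  lever_top 0.68 99.5 1.3 130.2
```

>>> {"method": "drive_tool", "body": {"increments": [[[0.5,2,-5],0,1],[[0,0,-10],0,1],[[0,0,-15],0,1],[[0,0,-15],0,1],[[0,0,-15],0,1],[[0,0,-14],0,1],[[0,0,-10],0,1],[[0,0,-4],0,1],[[0,0,0],0,1],[[0,0,0],0,1]]}}

```text
time_s: 10.45
tcp_pos: [545.4, 31.9, 308.2]
tcp_rot: [-0.704, 0.066, -0.066, 0.704]
ft_force: [0.1, -0.5, -2.8]
grip_width: 21.0
```

```bash
python3 tip.py b; python3 -c "
import cv2
a=cv2.imread('pics/side_b.png')[60:260,200:400];cv2.imwrite('pics/sb.png',cv2.resize(a,None,fx=3,fy=3))"
```

```text
10.45 [545.4  31.9 308.2] [-0.704   0.0655 -0.0663  0.7041] [ 0.1 -0.5 -2.8]
tcp px,py -55.82325324354651 1.6032518961086615
top
  bend 18 lo [92.7 -8.6 77.7] med [116.9  -2.2  95.3] hi [119.6  -0.2 133.1]
  paddle 35 lo [ 92.1 -16.5 101. ] med [ 93.9  -9.5 121.4] hi [100.2  -4.2 128.1]
  handle 79 lo [-128.8   -9.5  136.4] med [-95.8  -8.6 163.1] hi [-67.6  -5.6 171.5]
  lever_top 0.41 99.0 -1.9 121.8
  lever_top 0.4 -238.2 285.5 2.6
side
  rod 104 lo [ 13.6  -5.7 142.6] med [ 66.6  -2.7 147.6] hi [120.6   0.8 151.1]
   slope z/px [-5.00000e-03  1.47365e+02] py/px [ 0.    -2.523]
  bend 57 lo [ 93.6 -10.   78.2] med [117.8  -2.6 102.7] hi [123.8   2.3 134.4]
  paddle 57 lo [ 92.9 -21.   95.6] med [ 94.2  -9.6 111.5] hi [ 98.3   9.8 124. ]
  handle 446 lo [-124.4  -13.7  130.3] med [-80.9 -10.3 150.3] hi [-13.6   1.5 166. ]
  hook_tip 0.64 120.1 1.7 83.8
  lever_top 0.84 100.7 -1.5 128.3
  lever_top 0.4 -237.2 291.6 4.3
```

View pics/sb.png

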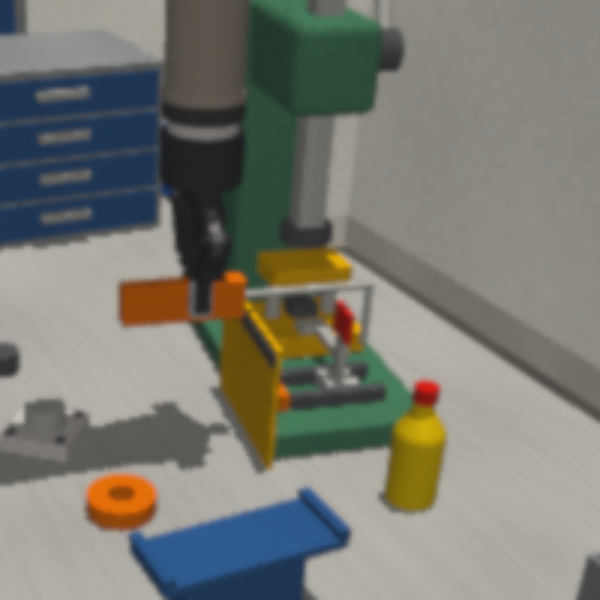

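The side view shows the rod clear over the guard, its bent end at (367,310) behind the paddle at (343,322). Now I pull slowly.

>>> {"method": "drive_tool", "body": {"increments": [[[-1.97,0.37,0],0,1],[[-1.97,0.37,0],0,1],[[-1.97,0.37,0],0,1],[[-1.97,0.37,0],0,1],[[-1.97,0.37,0],0,1],[[-1.97,0.37,0],0,1],[[-1.97,0.37,0],0,1],[[-1.97,0.37,0],0,1],[[-1.97,0.37,0],0,1],[[-1.97,0.37,0],0,1]]}}

```text
time_s: 11.75
tcp_pos: [525.9, 35.5, 308.0]
tcp_rot: [0.704, -0.065, 0.067, -0.704]
ft_force: [2.0, -0.4, -4.8]
grip_width: 20.8
```

>>> {"method": "drive_tool", "body": {"increments": [[[-1.2,0.22,0],0,1],[[-1.2,0.22,0],0,1],[[-1.2,0.22,0],0,1],[[-1.2,0.22,0],0,1],[[-1.2,0.22,0],0,1],[[-1.2,0.22,0],0,1],[[-1.2,0.22,0],0,1],[[-1.2,0.22,0],0,1],[[-1.2,0.22,0],0,1],[[-1.2,0.22,0],0,1]]}}

```text
time_s: 12.75
tcp_pos: [513.4, 37.8, 307.8]
tcp_rot: [-0.704, 0.066, -0.066, 0.704]
ft_force: [3.0, -0.6, -4.2]
grip_width: 20.4
```

```bash
python3 tip.py c
```

```text
12.75 [513.4  37.8 307.8] [-0.704   0.0658 -0.066   0.704 ] [ 3.  -0.6 -4.2]
tcp px,py -88.41177892850091 1.5039581432402103
top
  rod 23 lo [ 69.8  -2.4 146.7] med [ 8.130e+01 -1.000e-01  1.513e+02] hi [ 88.8   4.9 154. ]
   slope z/px [-2.40000e-02  1.52878e+02] py/px [  0.134 -10.362]
  paddle 44 lo [ 74.9 -16.6 100.7] med [ 76.8  -8.7 119.2] hi [ 83.1   1.1 129.1]
  handle 19 lo [-140.6   -9.5  135.9] med [-113.9   -9.2  146.4] hi [-101.4   -8.8  164.8]
  hook_tip 0.68 102.5 127.9 29.2
  lever_top 0.65 79.0 2.7 125.4
side
  rod 73 lo [ 15.3  -6.3 141.4] med [ 51.9  -3.1 147. ] hi [ 88.4   1.2 149.6]
   slope z/px [-2.30000e-02  1.47553e+02] py/px [ 0.006 -3.177]
  bend 9 lo [ 87.2  -4.8 122.9] med [ 88.7  -2.3 130.9] hi [ 91.6   0.5 136.5]
  paddle 59 lo [ 75.4 -18.3  95.5] med [ 76.9  -7.7 113.9] hi [ 81.   12.4 124.1]
  handle 444 lo [-158.3  -13.4  130.1] med [-115.4  -10.3  149.8] hi [-46.6   0.3 165.3]
  lever_top 0.78 82.3 1.4 125.2
```

>>> {"method": "drive_tool", "body": {"increments": [[[-0.8,0.15,0],0,1],[[-0.8,0.15,0],0,1],[[-0.8,0.15,0],0,1],[[-0.8,0.15,0],0,1],[[-0.8,0.15,0],0,1],[[-0.8,0.15,0],0,1],[[-0.8,0.15,0],0,1],[[-0.8,0.15,0],0,1],[[-0.8,0.15,0],0,1],[[-0.8,0.15,0],0,1]]}}

```text
time_s: 14.05
tcp_pos: [505.4, 39.4, 307.7]
tcp_rot: [-0.704, 0.066, -0.066, 0.704]
ft_force: [4.1, -0.9, -2.3]
grip_width: 20.7
```

>>> {"method": "drive_tool", "body": {"increments": [[[-0.2,0.037,0],0,1],[[-0.2,0.037,0],0,1],[[-0.2,0.037,0],0,1],[[-0.2,0.037,0],0,1],[[-0.2,0.037,0],0,1],[[-0.2,0.037,0],0,1],[[-0.2,0.037,0],0,1],[[-0.2,0.037,0],0,1],[[-0.2,0.037,0],0,1],[[-0.2,0.037,0],0,1]]}}

```text
time_s: 15.05
tcp_pos: [503.4, 39.8, 307.7]
tcp_rot: [-0.704, 0.066, -0.066, 0.704]
ft_force: [2.4, 0.5, -3.2]
grip_width: 20.7
```

>>> {"method": "drive_tool", "body": {"increments": [[[-0.2,0.037,0],0,1],[[-0.2,0.037,0],0,1],[[-0.2,0.037,0],0,1],[[-0.2,0.037,0],0,1],[[-0.2,0.037,0],0,1],[[-0.2,0.037,0],0,1],[[-0.2,0.037,0],0,1],[[-0.2,0.037,0],0,1],[[-0.2,0.037,0],0,1],[[-0.2,0.037,0],0,1]]}}

```text
time_s: 16.05
tcp_pos: [501.4, 40.1, 307.7]
tcp_rot: [-0.704, 0.066, -0.066, 0.704]
ft_force: [2.0, -0.5, -2.9]
grip_width: 20.9
```

>>> {"method": "drive_tool", "body": {"increments": [[[-0.2,0.037,0],0,1],[[-0.2,0.037,0],0,1],[[-0.2,0.037,0],0,1],[[-0.2,0.037,0],0,1],[[-0.2,0.037,0],0,1],[[-0.2,0.037,0],0,1],[[-0.2,0.037,0],0,1],[[-0.2,0.037,0],0,1],[[-0.2,0.037,0],0,1],[[-0.2,0.037,0],0,1]]}}

```text
time_s: 17.05
tcp_pos: [499.4, 40.5, 307.7]
tcp_rot: [-0.704, 0.066, -0.066, 0.704]
ft_force: [2.8, 0.5, -2.4]
grip_width: 20.8
```

>>> {"method": "drive_tool", "body": {"increments": [[[-0.2,0.037,0],0,1],[[-0.2,0.037,0],0,1],[[-0.2,0.037,0],0,1],[[-0.2,0.037,0],0,1],[[-0.2,0.037,0],0,1],[[-0.2,0.037,0],0,1],[[-0.2,0.037,0],0,1],[[-0.2,0.037,0],0,1],[[-0.2,0.037,0],0,1],[[-0.2,0.037,0],0,1]]}}

```text
time_s: 18.05
tcp_pos: [497.4, 40.8, 307.7]
tcp_rot: [0.704, -0.066, 0.066, -0.704]
ft_force: [3.0, -0.5, -2.8]
grip_width: 20.6
```

>>> {"method": "drive_tool", "body": {"increments": [[[-0.2,0.037,0],0,1],[[-0.2,0.037,0],0,1],[[-0.2,0.037,0],0,1],[[-0.2,0.037,0],0,1],[[-0.2,0.037,0],0,1],[[-0.2,0.037,0],0,1],[[-0.2,0.037,0],0,1],[[-0.2,0.037,0],0,1],[[-0.2,0.037,0],0,1],[[-0.2,0.037,0],0,1]]}}

```text
time_s: 19.05
tcp_pos: [495.4, 41.2, 307.7]
tcp_rot: [-0.704, 0.066, -0.066, 0.704]
ft_force: [3.3, 0.0, -3.5]
grip_width: 20.8
```

>>> {"method": "drive_tool", "body": {"increments": [[[-0.2,0.037,0],0,1],[[-0.2,0.037,0],0,1],[[-0.2,0.037,0],0,1],[[-0.2,0.037,0],0,1],[[-0.2,0.037,0],0,1],[[-0.2,0.037,0],0,1],[[-0.2,0.037,0],0,1],[[-0.2,0.037,0],0,1],[[-0.2,0.037,0],0,1],[[-0.2,0.037,0],0,1]]}}

```text
time_s: 20.05
tcp_pos: [493.4, 41.6, 307.7]
tcp_rot: [-0.704, 0.066, -0.066, 0.704]
ft_force: [2.9, -0.3, -3.3]
grip_width: 20.5
```

>>> {"method": "drive_tool", "body": {"increments": [[[-0.2,0.037,0],0,1],[[-0.2,0.037,0],0,1],[[-0.2,0.037,0],0,1],[[-0.2,0.037,0],0,1],[[-0.2,0.037,0],0,1],[[-0.2,0.037,0],0,1],[[-0.2,0.037,0],0,1],[[-0.2,0.037,0],0,1],[[-0.2,0.037,0],0,1],[[-0.2,0.037,0],0,1]]}}

```text
time_s: 21.05
tcp_pos: [491.4, 41.9, 307.7]
tcp_rot: [-0.704, 0.066, -0.066, 0.704]
ft_force: [3.0, -0.4, -3.3]
grip_width: 20.6
```

>>> {"method": "drive_tool", "body": {"increments": [[[-0.2,0.037,0],0,1],[[-0.2,0.037,0],0,1],[[-0.2,0.037,0],0,1],[[-0.2,0.037,0],0,1],[[-0.2,0.037,0],0,1],[[-0.2,0.037,0],0,1],[[-0.2,0.037,0],0,1],[[-0.2,0.037,0],0,1],[[-0.2,0.037,0],0,1],[[-0.2,0.037,0],0,1]]}}

```text
time_s: 22.05
tcp_pos: [489.4, 42.3, 307.7]
tcp_rot: [-0.704, 0.066, -0.066, 0.704]
ft_force: [3.0, 0.3, -3.5]
grip_width: 20.7
```

>>> {"method": "drive_tool", "body": {"increments": [[[-0.2,0.037,0],0,1],[[-0.2,0.037,0],0,1],[[-0.2,0.037,0],0,1],[[-0.2,0.037,0],0,1],[[-0.2,0.037,0],0,1],[[-0.2,0.037,0],0,1],[[-0.2,0.037,0],0,1],[[-0.2,0.037,0],0,1],[[-0.2,0.037,0],0,1],[[-0.2,0.037,0],0,1]]}}

```text
time_s: 23.05
tcp_pos: [487.7, 42.6, 307.8]
tcp_rot: [0.704, -0.066, 0.066, -0.704]
ft_force: [4.8, -1.0, -3.8]
grip_width: 20.8
```

>>> {"method": "drive_tool", "body": {"increments": [[[-0.1,0.018,0],0,1],[[-0.1,0.018,0],0,1],[[-0.1,0.018,0],0,1],[[-0.1,0.018,0],0,1],[[-0.1,0.018,0],0,1],[[-0.1,0.018,0],0,1],[[-0.1,0.018,0],0,1],[[-0.1,0.018,0],0,1],[[0,0,0],0,1],[[0,0,0],0,1]]}}

```text
time_s: 24.05
tcp_pos: [487.4, 42.6, 307.9]
tcp_rot: [0.704, -0.065, 0.067, -0.704]
ft_force: [7.5, -0.2, -5.9]
grip_width: 20.4
```

>>> {"method": "drive_tool", "body": {"increments": [[[-0.2,0.037,0],0,1],[[-0.2,0.037,0],0,1],[[-0.2,0.037,0],0,1],[[-0.1,0.018,0],0,1],[[0,0,0],0,1],[[0,0,0],0,1],[[0,0,0],0,1],[[0,0,0],0,1],[[0,0,0],0,1],[[0,0,0],0,1]]}}

```text
time_s: 25.05
tcp_pos: [487.2, 42.6, 307.9]
tcp_rot: [0.704, -0.065, 0.068, -0.704]
ft_force: [9.9, -1.5, -6.2]
grip_width: 20.3
```

```bash
cat > f.py <<'E'
from h import *
ex=np.array([np.cos(-.186),np.sin(-.186),0]);L=[]
for i in range(8):
    o=env.observe();L.append(o["ft_force"]@ex);env.camera("side")
print(np.round(L,1),np.mean(L),o["tcp_pos"],o["ft_torque"])
E
python3 f.py
```

```text
[10.   8.5  8.4  8.3  8.3  9.6  8.2  8.5] 8.716542631133802 [487.1667088   42.63321476 307.88530752] [-0.10646499 -1.52486791  0.08577874]
```

>>> {"method": "drive_tool", "body": {"increments": [[[-0.2,0.037,0],0,1],[[-0.2,0.037,0],0,1],[[0,0,0],0,1],[[0,0,0],0,1],[[0,0,0],0,1],[[0,0,0],0,1],[[0,0,0],0,1],[[0,0,0],0,1],[[0,0,0],0,1],[[0,0,0],0,1]]}}

```text
time_s: 26.45
tcp_pos: [487.0, 42.7, 307.9]
tcp_rot: [0.704, -0.064, 0.068, -0.704]
ft_force: [9.8, -0.2, -7.6]
grip_width: 20.7
```

```bash
python3 f.py; python3 tip.py d
```

```text
[ 9.7  8.9 10.2  9.4  9.5  9.9  9.1  8.9] 9.442124822486234 [487.03642176  42.65227492 307.93660052] [-0.13842578 -1.62236731  0.15165048]
26.85 [487.   42.6 307.9] [ 0.7042 -0.0642  0.0679 -0.7038] [ 9.6 -1.4 -8.6]
tcp px,py -115.19788064750999 1.3568523637049181
top
  rod 47 lo [ 22.6  -2.2 147.7] med [ 46.4   0.3 151.3] hi [ 63.2   4.5 154.8]
   slope z/px [2.50000e-02 1.50001e+02] py/px [ 0.057 -1.888]
  paddle 49 lo [ 48.9 -15.6  98.7] med [ 50.9  -6.7 123.4] hi [ 56.2  10.8 128.5]
  lever_top 0.7 55.0 0.5 124.5
side
  rod 52 lo [ 14.3  -6.5 140.6] med [ 38.6  -2.1 146.6] hi [ 64.9   1.6 150.2]
   slope z/px [-3.60000e-02  1.47632e+02] py/px [ 0.011 -2.667]
  paddle 63 lo [ 49.3 -19.4  94.7] med [ 51.3  -8.6 112.7] hi [ 56.2  13.7 123.9]
  handle 413 lo [-177.1  -14.   130.3] med [-138.1  -10.6  150.5] hi [-72.4   1.3 165.5]
  lever_top 0.73 55.6 0.6 129.0
```

Held at about 9.4 N for over 1 s, with the paddle now at about px 54, in the stop range. Now I back off and lift.

>>> {"method": "drive_tool", "body": {"increments": [[[0.5,-0.09,0],0,1],[[0.7,-0.13,0],0,1],[[1,-0.19,0],0,1],[[1.5,-0.28,0],0,1],[[2,-0.37,0],0,1],[[2,-0.37,0],0,1],[[2,-0.37,0],0,1],[[2,-0.37,0],0,1],[[1.5,-0.28,0],0,1],[[0.5,-0.1,0],0,1]]}}

```text
time_s: 28.15
tcp_pos: [499.3, 40.4, 307.6]
tcp_rot: [0.704, -0.066, 0.066, -0.704]
ft_force: [-0.8, 0.7, -3.3]
grip_width: 20.7
```

>>> {"method": "drive_tool", "body": {"increments": [[[0,0,4],0,1],[[0,0,8],0,1],[[0,0,13],0,1],[[0,0,15],0,1],[[0,0,15],0,1],[[0,0,14],0,1],[[0,0,10],0,1],[[0,0,6],0,1],[[0,0,2],0,1],[[0,0,0],0,1]]}}

```text
time_s: 29.15
tcp_pos: [499.2, 40.5, 394.7]
tcp_rot: [-0.704, 0.066, -0.066, 0.704]
ft_force: [-0.5, 0.2, -3.5]
grip_width: 20.5
```

```bash
python3 tip.py e
```

```text
29.15 [499.2  40.5 394.7] [-0.704   0.0659 -0.0659  0.704 ] [-0.5  0.2 -3.5]
tcp px,py -102.88986379946193 1.4668788977114398
top
  rod 72 lo [ 30.9  -2.6 177.3] med [ 63.4  -0.4 236.6] hi [ 73.5   4.4 240. ]
   slope z/px [ -0.733 269.834] py/px [ 0.039 -2.167]
  paddle 63 lo [ 49.1 -15.6 100.3] med [ 51.   -3.2 122.4] hi [ 56.8   7.2 128. ]
  hook_tip 0.64 73.0 -0.1 166.7
  lever_top 0.73 56.9 0.4 124.3
side
  rod 114 lo [ 15.3  -6.1 176.9] med [ 67.7  -3.1 229.1] hi [ 75.2   1.  235. ]
   slope z/px [ -0.535 248.103] py/px [ 0.004 -3.106]
  paddle 61 lo [ 49.6 -20.7  95.1] med [ 51.2  -7.3 113.5] hi [ 56.3  14.7 124.2]
  handle 523 lo [-175.   -13.2  216. ] med [-130.4  -10.4  236.1] hi [-61.5   1.9 251.5]
  hook_tip 0.91 71.9 1.6 170.0
  hook_tip 0.73 -228.5 168.7 2.4
  lever_top 0.71 54.6 -1.1 129.3
  lever_top 0.15 -106.9 -314.2 -1.2
```

>>> {"method": "drive_tool", "body": {"increments": [[[-1,-10,0],0.01,1],[[-3,-25,0],0.02,1],[[-4,-35,0],0.02,1],[[-5,-38,0],0.024,1],[[-5,-38,0],0.03,1],[[-5,-38,0],0.03,1],[[-5,-38,0],0.03,1],[[-5,-35,0],0.02,1],[[-5,-28,0],0.01,1],[[-3,-15,0],0,1]]}}

```text
time_s: 30.45
tcp_pos: [456.1, -263.8, 394.9]
tcp_rot: [0.708, 0.0, -0.001, -0.706]
ft_force: [-0.6, 0.4, -3.1]
grip_width: 20.5
```

>>> {"method": "drive_tool", "body": {"increments": [[[-2,-7,0],0,1],[[-0.4,-1.6,0],0,1],[[0,0,-10],0,1],[[0,0,-15],0,1],[[0,0,-15],0,1],[[0,0,-15],0,1],[[0,0,-15],0,1],[[0,0,-12],0,1],[[0,0,-8],0,1],[[0,0,0],0,1]]}}

```text
time_s: 31.45
tcp_pos: [455.7, -267.1, 303.3]
tcp_rot: [-0.707, -0.002, 0.004, 0.708]
ft_force: [-1.0, -0.5, -3.0]
grip_width: 20.5
```

```bash
cat > r.py <<'E'
from h import *
import sys
o=env.observe();print(o["time_s"],o["tcp_pos"].round(1),o["tcp_rot"].round(4),o["ft_force"].round(1))
for c in("top","side"):
    p,W=cloud(c); cv2.imwrite(f"pics/{c}_{sys.argv[1]}.png",p[:,:,::-1])
    S=cv2.cvtColor(p,cv2.COLOR_RGB2HSV); H,S=S[...,0],S[...,1]
    x,y,z=W[...,0],W[...,1],W[...,2]
    for n,m in(('rod',(x>525)&(x<625)&(abs(y+268)<12)&(S<90)&(z>100)&(z<160)),('bend',(x>610)&(x<650)&(abs(y+268)<14)&(S<90)&(z>40)&(z<135)),
       ('rest',(x>350)&(x<530)&(abs(y+268)<50)&(H>100)&(H<125)&(S>120)&(z>85)&(z<120)),('handle',(x>360)&(x<520)&(abs(y+268)<30)&(H<18)&(S>150)&(z>100)&(z<180))):
        P=W[m]
        if len(P)>5: print(c,n,len(P),np.percentile(P,2,0).round(1),np.median(P,0).round(1),np.percentile(P,98,0).round(1), np.polyfit(P[:,0],P[:,2],1).round(3) if n=='rod' else '', np.polyfit(P[:,0],P[:,1],1).round(3) if n=='rod' else '')
E
python3 r.py f
```

```text
31.45 [ 455.7 -267.1  303.3] [-0.7065 -0.0021  0.0039  0.7077] [-1.  -0.5 -3. ]
top rod 135 [ 527.3 -269.2  141.1] [ 573.9 -264.9  145.8] [ 622.3 -261.3  150.9] [-1.10000e-02  1.52157e+02] [ 6.00000e-03 -2.68397e+02]
top bend 22 [ 626.3 -268.1   81.5] [ 628.2 -262.8  109.2] [ 631.3 -261.2  133.5]  
top rest 67 [ 494.1 -256.2   97.8] [ 507.4 -241.1  103.8] [ 515.2 -233.5  110.1]  
side rod 133 [ 528.9 -273.   139.7] [ 573.4 -270.5  144. ] [ 622.4 -266.6  146.6] [-2.00000e-03  1.44779e+02] [ 6.00000e-03 -2.73729e+02]
side bend 71 [ 627.4 -272.2   80.9] [ 629.9 -270.   106.7] [ 634.  -265.6  133.7]  
side rest 1070 [ 367.1 -297.5   90.9] [ 432.5 -279.2   98.5] [ 510.4 -249.4  106.3]  
side handle 723 [ 382.2 -282.2  125.1] [ 419.5 -279.6  147.7] [ 496.3 -264.1  162.5]
```

>>> {"method": "drive_tool", "body": {"increments": [[[0,-1,-3],0,1],[[0,0,-5],0,1],[[0,0,-5],0,1],[[0,0,-4],0,1],[[0,0,-2],0,1],[[0,0,-1],0,1],[[0,0,-0.5],0,1],[[0,0,-0.5],0,1],[[0,0,0],0,1],[[0,0,0],0,1]]}}

```text
time_s: 32.55
tcp_pos: [455.9, -269.2, 283.8]
tcp_rot: [0.707, 0.003, -0.003, -0.707]
ft_force: [-0.4, 1.0, -4.2]
grip_width: 20.6
```

>>> {"method": "drive_tool", "body": {"increments": [[[0,0.3,-0.4],0,1],[[0,0.3,-0.4],0,1],[[0,0.3,-0.4],0,1],[[0,0,-0.4],0,1],[[0,0,-0.4],0,1],[[0,0,0],0,1],[[0,0,0],0,1],[[0,0,0],0,1],[[0,0,0],0,1],[[0,0,0],0,1]]}}

```text
time_s: 33.55
tcp_pos: [455.8, -268.2, 281.7]
tcp_rot: [-0.707, -0.003, 0.003, 0.707]
ft_force: [-0.2, 0.4, -4.0]
grip_width: 20.8
```

>>> {"method": "drive_tool", "body": {"increments": [[[0,0,-0.3],0,1],[[0,0,-0.3],0,1],[[0,0,-0.2],0,1],[[0,0,0],0,1],[[0,0,0],0,1],[[0,0,0],0,1],[[0,0,0],0,1],[[0,0,0],0,1],[[0,0,0],0,1],[[0,0,0],0,1]]}}

```text
time_s: 34.55
tcp_pos: [455.8, -268.3, 281.2]
tcp_rot: [-0.707, -0.003, 0.002, 0.707]
ft_force: [-1.5, 1.5, 2.9]
grip_width: 20.4
```

Contact on the rest (Fz went from -4 to +2.9 N). Now I open gradually and withdraw.

>>> {"method": "drive_tool", "body": {"increments": [[[0,0,0],0,0.7],[[0,0,0],0,0.65],[[0,0,0],0,0.6],[[0,0,0],0,0.5],[[0,0,0],0,0.4],[[0,0,0],0,0.2],[[0,0,0],0,0],[[0,0,0],0,0],[[0,0,0],0,0],[[0,0,0],0,0]], "grip_force": 20}}

```text
time_s: 35.55
tcp_pos: [455.8, -268.2, 280.9]
tcp_rot: [-0.707, -0.003, 0.003, 0.707]
ft_force: [-0.8, 0.8, -0.8]
grip_width: 85.6
```

>>> {"method": "drive_tool", "body": {"increments": [[[0,0,3],0,0],[[0,0,8],0,0],[[0,0,12],0,0],[[0,0,16],0,0],[[0,0,16],0,0],[[0,0,16],0,0],[[0,0,16],0,0],[[0,0,10],0,0],[[0,0,4],0,0],[[0,0,0],0,0]]}}

```text
time_s: 36.55
tcp_pos: [455.9, -268.4, 382.6]
tcp_rot: [0.707, 0.003, -0.002, -0.707]
ft_force: [0.0, 0.0, -0.2]
grip_width: 85.5
```

>>> {"method": "drive_tool", "body": {"increments": [[[-3,15,5],0,0],[[-5,30,5],0,0],[[-5,35,5],0,0],[[-5,35,5],0,0],[[-5,35,5],0,0],[[-5,35,5],0,0],[[-5,35,5],0,0],[[-5,30,5],0,0],[[-3,15,0],0,0],[[0,0,0],0,0]]}}

```text
time_s: 37.55
tcp_pos: [414.3, -0.6, 421.2]
tcp_rot: [-0.707, -0.004, 0.005, 0.707]
ft_force: [0.5, -0.8, -0.3]
grip_width: 85.3
```

```bash
python3 r.py g; python3 tip.py h; python3 m.py | grep -A1 "handle top"
```

```text
37.55 [414.3  -0.6 421.2] [-0.7068 -0.004   0.0053  0.7074] [ 0.5 -0.8 -0.3]
top rod 130 [ 527.3 -271.2  118.9] [ 574.  -266.6  123.6] [ 622.6 -263.1  127.3] [2.00000e-03 1.22102e+02] [ 7.00000e-03 -2.70848e+02]
top bend 53 [ 611.4 -270.4   66.2] [ 627.8 -265.1  121.3] [ 633.1 -262.7  127.2]  
top rest 842 [ 367.5 -292.8   95.9] [ 433.8 -250.6  101.1] [ 513.5 -234.4  110.1]  
top handle 561 [ 383.1 -277.8  111.9] [ 439.9 -264.8  139.8] [ 498.  -256.5  144.2]  
side rod 129 [ 527.4 -274.3  116.1] [ 572.9 -271.5  121.1] [ 621.6 -267.3  123.9] [3.00000e-03 1.19237e+02] [ 9.00000e-03 -2.76271e+02]
side bend 101 [ 611.5 -273.5   58.7] [ 629.5 -271.2   99.9] [ 635.1 -265.8  123.2]  
side rest 616 [ 366.8 -297.8   90. ] [ 421.8 -290.5   98.4] [ 511.5 -245.4  106.2]  
side handle 990 [ 382.7 -282.6  103.2] [ 436.4 -280.1  128. ] [ 496.8 -263.4  139.5]  
37.65 [414.7  -3.9 421.3] [ 0.7075  0.0022 -0.003  -0.7067] [ 0.7 -0.6 -0.3]
tcp px,py -177.70253177998666 -57.716326303021205
top
  paddle 85 lo [ 49.  -15.4  99.5] med [ 50.9   0.2 122.2] hi [ 56.9  16.6 128.8]
  hook_tip 0.89 84.5 -274.3 5
[... 155 characters left out ...]

  lever_top 0.5 56.6 -0.0 128.0
top handle top 480
  med [ 441.1 -266.9  140.3] min [ 382.  -278.7  130.2] max [ 501.8 -256.   146.3] rect ([[382.0, -256.5], [382.1000061035156, -278.70001220703125], [501.8999938964844, -278.1000061035156], [501.79998779296875, -255.89999389648438]], array([119.8,  22.2])) (array([ 1.000000e+00,  7.800000e-03,  4.414990e+02, -2.667983e+02],
--
side handle top 455
  med [ 437.9 -276.3  137.8] min [ 381.2 -283.3  130. ] max [ 500.2 -260.7  140.3] rect ([[380.8999938964844, -261.5], [381.29998779296875, -283.8999938964844], [500.3999938964844, -282.0], [500.0, -259.5]], array([119.1,  22.4])) (array([ 1.000000e+00,  6.700000e-03,  4.374416e+02, -2.763487e+02],
```

View pics/side_g.png

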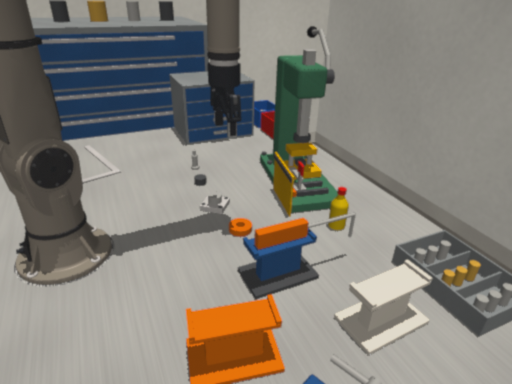

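View pics/top_g.png

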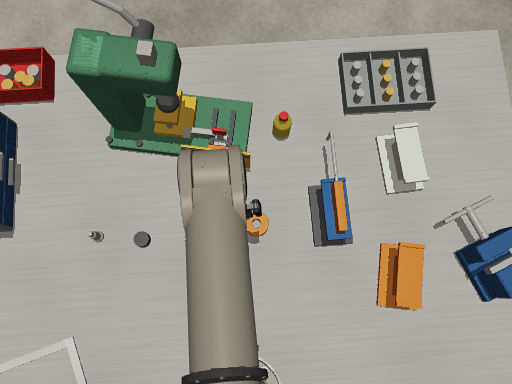

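The side view shows the hook back on its blue rest at (281,235), with its bent end hanging free at (352,222). The top view shows the paddle near the guard at (220,131) and the bystanders where they were. The arm touches nothing, so I hand in.

```bash
python3 -c "
from bench import env
print(env.close_job())"
```

```text
the job is handed in; nothing more can be done
None
```

The job is done and handed in at about 38 s of the 70 s allowed; `close_job` gave no verdict.

- **Pull:** I drew the lever about 42 mm towards the guard until it stood fast. That puts its origin at about 54 mm along the press x, within the 32 to 56 mm stop range.
- **Hold:** At the stop I held a steady 8.2 to 10.2 N, mean about 9.4 N at the last setting, for more than 1 s. The highest force I read was about 10.2 N, but I only had readings at the end of each move and during the hold.
- **Return:** I set the hook rod back on its blue rest and let go. The last pictures put it within about 1 mm of where it started, and its yaw differs by a few thousandths of a rad.
- **Last checks:** The lever is still at the same place, the robot touches nothing, and the die set and other parts look unmoved by eye. The rod stayed about 10 mm above the guard.
- **Disagreements:** The top and side cameras differ by about 5 mm in y, which did not matter for the job. While pulling, the downward force on the rod grew by about 5 N. I took that as friction on the paddle, and it went away when I backed off.

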